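# Take a rail board off supply, clip in a relay module, change it over to the other feed

## Robot

A 6-joint arm with a two-finger parallel gripper is mounted at the origin on a cart in front of the work surface, level with it; the furniture and walls round the work are solid. World frame = base frame: x ahead of the robot, y to its left, z up, the work surface at z = 0. Lengths are in m, angles in rad, forces in N, time in s.
With the tool pointing down it reaches from about 0.25 to 0.775 m from the base axis. Payload 4 kg.
Tool frame: the origin (TCP) lies on the centre line of the jaws, within the pads' length; the fingertips stand 25 mm ahead of it and the grasp point (between the pads) lies 6 mm ahead of it; z points along the fingers, y is the line along which they close (so a half turn about z gives the same grasp; the last joint's range is limited). The gripper opens to 94 mm and grips with 3 to 60 N. Pads are 16 mm wide; open, the fingers measure 119 mm over their backs; the gripper's body (75 mm by 177 mm) begins 78 mm behind the grasp point.
Start: joints at [1.101, 0.087, 1.371, -0, 1.684, -0.103], TCP at [0.197, 0.513, 0.231] pointing down, gripper open.
Joint ranges: [-3.1, 3.1], [-0.76, 2.03], [0.27, 2.55], [-1.08, 4.22], [0.17, 2.65], [-2.57, 2.57]. Speed limits (rad/s): [2.79, 2.79, 3.14, 3.14, 3.14, 3.14].

## Interface

Orientations are given as [roll, pitch, yaw] about the fixed x, y, z axes, in that order (R = Rz(yaw) Ry(pitch) Rx(roll)).
In Python, from bench import sensors, optics, ticket gives the robot as it stands.
- The arm moves only by the tool send_rows, never from a script. Its argument "rows" is a list of rows, each a list of 6 numbers: the shift along the world's x, y, z in mm, then the turn, a rotation vector about the world's x, y, z in rad. In form: [[x, y, z, wx, wy, wz], ...]. A call has 1 to 8 rows; each row shifts and turns the commanded pose from where the row before left it; what a row does not reach is not made up. A row lasts 1/12 s, in which the tool goes at most 41.7 mm and 7.16 degrees, less where a joint would pass 70% of its speed; a pose out of reach is approached as far as the arm can. A call is refused whole if a number of a shift passes 41.7 or a number of a turn 0.125, either way. A call with a gripper value outside its range is refused whole. "grip" is the finger opening in mm, from 0 to 94, set as the call begins (left out, the last holds). The fingers move at their own pace and stop on an object; the grip force is fixed at half the most. Time passes only in rows, so rows that do not move let the fingers close. It gives the time, the measured TCP pose, the force, the opening and the grip force at its end, in the units of the state.
- sensors.get_obs(): the state, without advancing time (a new reading comes with each control period).
- optics.snapshot(name): name is "side" or "top" or "wrist"; returns the picture (384x512x3 uint8, red, green, blue); there is no depth.
- optics.camera_model(name): a dict with "vertical_fov" (degrees; the focal length in pixels is half the picture's height over the tangent of half this angle, whatever the lens; pixels are square), "cx", "cy" (the principal point, pixels), "R" (3x3) and "t" (3): a world point X has camera coordinates R X + t. Camera axes: x right, y down, z forward; pixel columns grow to the right and rows downward; lengths in m; the calibration is good to about 2 mm. A picture is of the moment at which its call begins: read the wrist's pose just before it. camera_model takes no time and is no camera call; for the wrist camera it gives the pose at the moment of the call.
- ticket.close_job(): hands the job in; it is judged then, once.
The state is a dict: "time": time; "joint_positions": joint angles; "qvel": joint speeds; "joint_torque": joint torques, N m; "tool_pos": TCP position; "ee_rot": TCP orientation; "wrist_force": force on the tool from outside, world axes, zero at the start; "wrist_torque": the same for the moment, N m; "width": finger opening in m; "finger_force": force on a finger pad.
Only numpy, scipy, OpenCV 4.12 (cv2) and the standard library are available. Lean on these libraries where they do the work, as an engineer would, in place of code of your own. Each camera call takes 0.05 s, during which the arm holds its last target. There are 200 camera calls.

## Task

The changeover switch is holding the rail board on one feed. Put its lever to centre off and leave it standing there for at least three seconds; while it is off, take the wide relay module, hook its fixed lip under the far edge of the rail and tip it down until its foot clip snaps home, and push it along the rail up against the row already fitted. Only when it is clipped in and against the row, throw the lever on to the other side until it drops in; leave the narrow spare module where it lies.

Things in the scene. Friction and masses are not known exactly. Their poses are not given: they have to be found in the camera images.
- switch_lever (a joint): lever hinge, rad: 0 = upright, centre off; positive leans to the switch's +y. Spring notches at about +0.67 (start), 0 and -0.67 (other side); tipping points at +-0.325: pushed past one (5 to 9 N at the grip) the lever jumps ahead by itself into the next notch and stays unless pushed on. Stops at +-0.69
- changeover_switch: fixed grey changeover switch: steel foot plate 124 x 152 mm (x by y), housing 54 mm high, a dome to 77 mm with the one upright lever. Origin: centre of the foot plate's underside, on the bench, z up. The lever swings in the plane x = 0 about an axis along x, 40 mm above the origin
- lever_grip (a point): middle of the lever's black barrel grip (round ended, 26 mm thick, 50 mm long, 76 to 126 mm from the hinge axis; this point at 101 mm); its z points along the lever, away from the hinge. Below the grip a 19 mm collar (66 to 76 mm) and a 12 mm shank
- relay_module: loose wide rail module, grey, 90 x 36 x 75 mm (x, y, z), 0.18 kg: body to 55 mm height, on it a nose 40 mm long (x within +-20 mm), 36 mm wide, to 75 mm, gripped across its width. Origin: centre of the underside at foot level; z up, +x to the fixed hook, -x to the black sprung foot clip. Its seat is 10 mm above the origin: when seated the origin is 10 mm below rail_top
- relay_hook (a point): inner top edge of the fixed lip, 13.6 mm along the module's +x, 5.2 mm up; axes as the module. The lip points to -x from a wall at x = 18.5 to 22.5 mm; both reach down to foot level. The slot over the lip is 7.8 mm high (4.8 mm below the seat, x under 12 mm): it takes the 2.4 mm rail edge with the module tipped, clip end up, by 0.22 to 0.45 rad
- relay_press (a point): middle of the flat shoulder over the clip end, to press on: 36 mm along the module's -x, 55 mm up; shoulder 25 mm long, 36 mm wide. About 4 N downwards snap the clip (slip coefficient 0.2 on the rail); as it goes down this point swings to -x (about 10 mm): go with it. Let go hooked but not snapped, the module stays leaning by 0.2 to 0.3 rad
- relay_module_clip (a joint): travel of the foot clip along the module's -x, m: 0 = sprung in (also when loose), up to 0.006 as the rail edge pushes it back; falls to about 0 as it snaps. Its sloping nose runs from foot level at x = -18.3 mm to 5.6 mm up at x = -14.3 mm
- rail_board: fixed white board 112 x 250 x 16 mm (x, y, z) with a 35 mm top-hat rail along y, 236 mm long, its top 31 mm above the bench; at the rail's +y end a row of grey modules, at its -y end an end bracket, all fixed. Origin: centre of the underside, on the bench; +x to the far edge, z up. Cordless drills 0.25 m tall stand behind it from x = 0.64 m (world): do not swing through them
- rail_top (a point): at rail-top level, mid-width, mid free length; x across to the far edge, y along the rail to the fitted row, z up. Rail edges at x = +-17.5 mm: 2.4 mm thick, 6 mm overhang, 12.6 mm clear below. Free from y = -76.5 (end bracket, 41 mm over rail top) to +76.5 mm (row)
- row_face (a point): on the fitted row's face that looks along the free rail, mid-width, rail-top level; axes as rail_top. With the wide module against the row its origin has y = -18 mm here. The row is 90 mm long in x and 65 mm high over rail top, its black toggle 78 mm
- spare_module: narrow loose module, to be left alone: same outline as the wide one but 18 mm wide; origin: centre of the underside, axes as the wide one's

How it is judged:
By the outcome, as a careful person would: the job done as asked, in the order asked, and still so for the second after the job is handed in, with the robot touching nothing.
It also fails if it takes over 64 s, if anything falls off the work surface, if the arm or the gripper's body presses on something with over 40 N, if the wrist force passes 120 N, or if a joint passes its speed limit or range.

## Working session

There is one attempt and no reset: what is moved stays moved. The work goes in short steps, Python scripts to look and compute and a tool call to move; the robot and the scene stay as the last step left them, time stands still between calls to the robot, and variables do not carry over. Pictures are saved under pics/ and viewed, at most 10 in all, crops included, and the job is handed in when it is done.

Besides the shell and the picture viewer there is one more tool, called after "Request:" as name(argument=value, ...) on one line, values as JSON. send_rows: Moves the arm, as the interface text tells. Its arguments: {"type":"object","properties":{"rows":{"type":"array"},"grip":{"type":"number"}},"required":["rows"]}

```bash
mkdir -p pics; ls; cat > h.py <<'E'
import numpy as np,cv2
from bench import sensors,optics,ticket
def snap(n,f):
    m=optics.camera_model(n);im=optics.snapshot(n);cv2.imwrite(f,im[:,:,::-1]);return im,m
def ray(m,u,v):
    f=192/np.tan(np.radians(m['vertical_fov'])/2);R=np.array(m['R']);t=np.array(m['t'])
    return -R.T@t,R.T@np.array([(u-m['cx'])/f,(v-m['cy'])/f,1])
def onz(m,u,v,z):
    c,d=ray(m,u,v);return c+d*(z-c[2])/d[2]
def proj(m,X):
    f=192/np.tan(np.radians(m['vertical_fov'])/2);p=np.array(m['R'])@np.array(X)+np.array(m['t']);return f*p[0]/p[2]+m['cx'],f*p[1]/p[2]+m['cy']
def st():
    o=sensors.get_obs();print({k:np.round(o[k],3).tolist() for k in ('time','tool_pos','ee_rot','joint_positions','wrist_force','width','finger_force')})
E
python3 - <<'E'
from h import *
st()
a,m1=snap('top','pics/top0.png');b,m2=snap('side','pics/side0.png')
for m in (m1,m2):print({k:np.round(v,3).tolist() for k,v in m.items()})
cv2.imwrite('pics/top0b.png',cv2.resize(a[:,:,::-1],(800,600)));cv2.imwrite('pics/side0b.png',cv2.resize(b[:,:,::-1],(800,600)))
E
```

```text
pics
{'time': 0.0, 'tool_pos': [0.197, 0.513, 0.229], 'ee_rot': [-3.139, -0.0, 2.775], 'joint_positions': [1.101, 0.088, 1.372, 0.0, 1.684, -0.103], 'wrist_force': [0.098, 0.459, 0.301], 'width': 0.094, 'finger_force': 0.0}
{'vertical_fov': 45.73, 'cx': 260.204, 'cy': 191.121, 'R': [[-0.11, -0.994, 0.002], [-0.972, 0.107, -0.211], [0.21, -0.025, -0.977]], 't': [-0.03, 0.5, 1.34]}
{'vertical_fov': 44.452, 'cx': 254.877, 'cy': 190.699, 'R': [[0.949, -0.315, -0.017], [-0.149, -0.401, -0.904], [0.278, 0.86, -0.428]], 't': [-0.49, 0.155, 1.476]}
```

View pics/top0b.png

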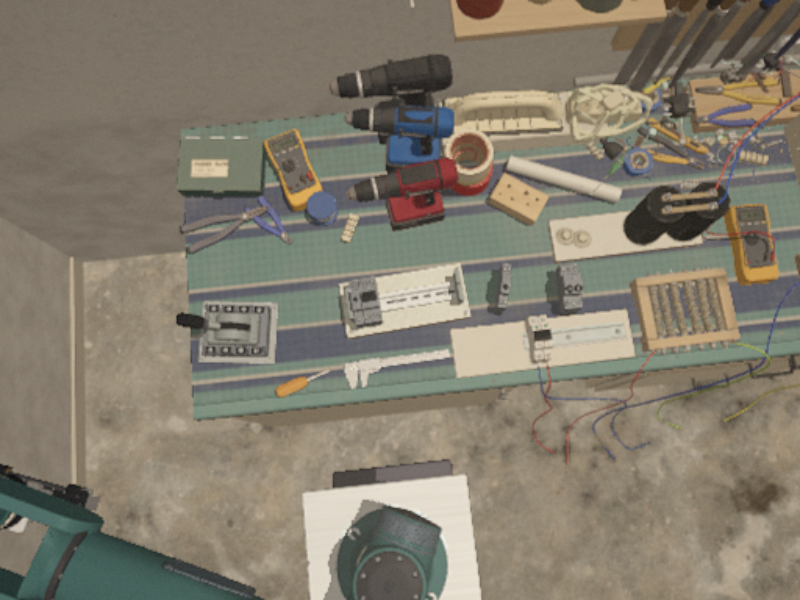

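View pics/side0b.png

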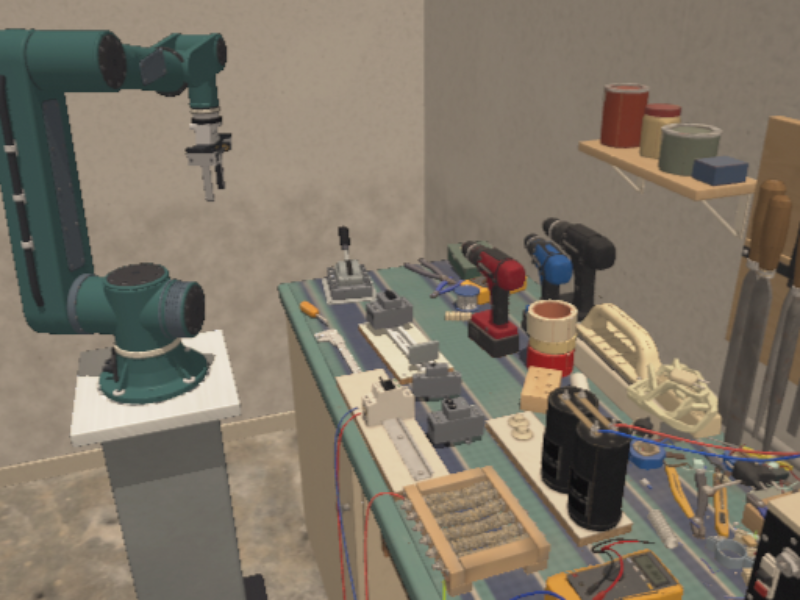

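The top view shows the switch at (238,332) with its lever leaning left (+y). The rail board is at (403,299), the narrow spare at (503,287) and the wide module at (570,289). I'll enlarge this area to measure it.

```bash
python3 - <<'E'
from h import *
im=cv2.imread('pics/top0.png');c=im[160:240,105:385]
c1=cv2.resize(c[:,:140],None,fx=5.6,fy=5.6,interpolation=cv2.INTER_CUBIC)[:300*2]
c2=cv2.resize(im[160:212,205:385],None,fx=4.4,fy=4.4,interpolation=cv2.INTER_CUBIC)
A=cv2.resize(im[165:240,105:235],(780,450),interpolation=cv2.INTER_CUBIC)
cv2.imwrite('pics/cA.png',A)
B=cv2.resize(im[160:220,210:380],(799,282),interpolation=cv2.INTER_CUBIC);cv2.imwrite('pics/cB.png',B)
m=optics.camera_model('top')
s=512/800
for n,u,v,z in [('swTL',203,302,0.0),('swTR',277,304,0),('swBR',276,362,0),('swBL',199,360,0),('bTL',340,282,.016),('bTR',464,265,.016),('bBR',469,318,.016),('bBL',345,335,.016),('wide',570,275,.075),('spare',504,270,.075),('grip',190,321,.118)]:
    print(n,np.round(onz(m,u*s,v*s,z),3))
E
```

```text
swTL [0.543 0.326 0.   ]
swTR [0.522 0.177 0.   ]
swBR [0.405 0.187 0.   ]
swBL [0.425 0.34  0.   ]
bTL [0.55  0.044 0.016]
bTR [ 0.558 -0.21   0.016]
bBR [ 0.448 -0.206  0.016]
bBL [0.441 0.044 0.016]
wide [ 0.501 -0.405  0.075]
spare [ 0.525 -0.279  0.075]
grip [0.481 0.32  0.118]
```

View pics/cA.png

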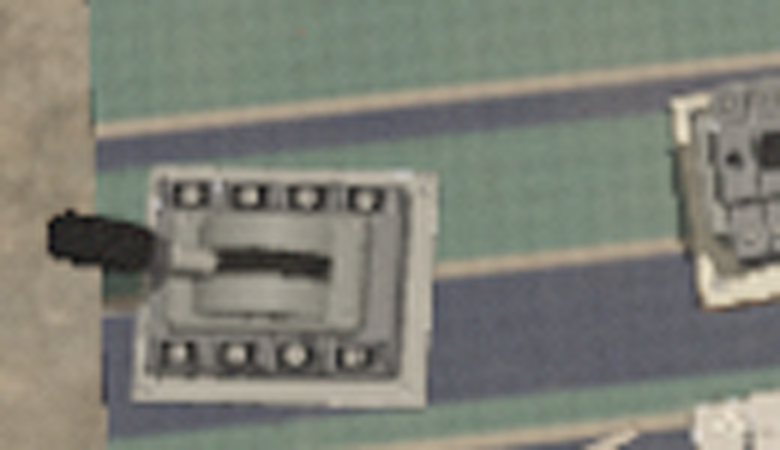

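View pics/cB.png

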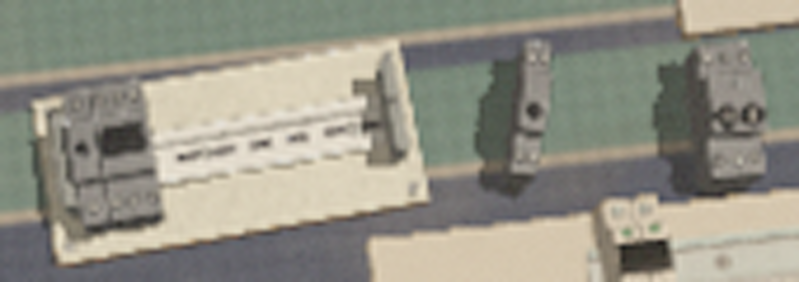

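```bash
python3 - <<'E'
from h import *
m=optics.camera_model('top')
def A(u,v,z):return onz(m,105+u/6-.42,165+v/6-.42,z)
def B(u,v,z):return onz(m,210+u/4.7-.4,160+v/4.7-.4,z)
sw=[A(148,167,.002),A(438,173,.002),A(425,407,.002),A(132,403,.002)]
bd=[B(33,100,.016),B(398,40,.016),B(428,203,.016),B(62,265,.016)]
for n,q in (('sw',sw),('bd',bd)):
    q=np.array(q);c=q.mean(0);yd=(q[0]+q[3]-q[1]-q[2])/2;xd=(q[0]+q[1]-q[2]-q[3])/2
    print(n,c.round(4),'yaw',np.arctan2(-yd[0],yd[1]).round(3),np.arctan2(xd[1],xd[0]).round(3),np.linalg.norm(yd[:2]).round(3),np.linalg.norm(xd[:2]).round(3))
print('grip',A(105,238,.119))
print('rowface top far/near',B(145,82,.096),B(160,222,.096)); print('bracket',B(375,52,.072),B(403,155,.072))
# wide module top nose: corners at z .075
print('wide far end z55',B(700,45,.055),B(745,42,.055),'near',B(705,185,.055),B(765,175,.055))
print('spare',B(525,45,.055),B(550,42,.055),B(513,175,.055),B(538,172,.055))
snap('wrist','pics/w0.png');print(optics.camera_model('wrist'))
E
```

```text
sw [0.4737 0.2587 0.002 ] yaw -0.127 -0.121 0.153 0.125
bd [ 0.4998 -0.0809  0.016 ] yaw 0.06 0.065 0.248 0.114
grip [0.48434446 0.31836158 0.119     ]
rowface top far/near [ 0.53339812 -0.02993326  0.096     ] [ 0.44252965 -0.0301878   0.096     ]
bracket [ 0.54309196 -0.17991016  0.072     ] [ 0.47332003 -0.18937169  0.072     ]
wide far end z55 [ 0.52880268 -0.39464861  0.055     ] [ 0.52758803 -0.42440892  0.055     ] near [ 0.43563053 -0.38332584  0.055     ] [ 0.43791554 -0.42308786  0.055     ]
spare [ 0.54136772 -0.28020409  0.055     ] [ 0.54159394 -0.29683708  0.055     ] [ 0.45579471 -0.26043865  0.055     ] [ 0.45599003 -0.27684732  0.055     ]
{'vertical_fov': 61.877427699338824, 'cx': 255.24587126173125, 'cy': 195.22449746056304, 'R': array([[ 0.35909241,  0.9333005 , -0.00167688],
       [ 0.89490774, -0.34380943,  0.28449114],
       [ 0.26493919, -0.10365926, -0.9586772 ]]), 't': array([-0.54845614, -0.02933431,  0.39190884])}
```

Request:
send_rows(rows=[[36.5,-15,-5,0,0,0.03],[36.5,-15,-5,0,0,0.03],[36.5,-15,-10,0,0,0.03],[36.5,-15,-10,0,0,0.03],[36.5,-15,-15,0,0,0.03],[36.5,-15,-15,0,0,0.03],[36.5,-15,-15,0,0,0.03],[36.5,-15,-15,0,0,0.03]], grip=0)

```text
time: 0.82
tool_pos: [0.4888, 0.393, 0.1402]
ee_rot: [-3.141, -0.0, 3.016]
wrist_force: [0.2, 0.4, 0.3]
width: 0.0444
finger_force: 0.0
```

Request:
send_rows(rows=[[0,0,0,0,0,0],[0,0,0,0,0,0],[-1.2,-10,0,0,0,0],[-1.2,-10,0,0,0,0],[-1.2,-10,0,0,0,0],[-1,-8,0,0,0,0],[-1,-8,0,0,0,0],[-1,-8,0,0,0,0]], grip=0)

```text
time: 1.48
tool_pos: [0.4822, 0.3458, 0.1468]
ee_rot: [3.124, 0.008, 3.017]
wrist_force: [1.5, 16.0, 12.4]
width: 0.0008
finger_force: 8.0
```

Request:
send_rows(rows=[[-0.5,-5,0,0,0,0],[-0.5,-5,0,0,0,0],[-0.4,-4,0,0,0,0]])

```text
time: 1.73
tool_pos: [0.4818, 0.3316, 0.148]
ee_rot: [3.125, 0.011, 3.017]
wrist_force: [1.8, 9.4, 7.0]
width: 0.0004
finger_force: 4.8
```

Request:
send_rows(rows=[[-0.4,-4,0,0,0,0],[-0.4,-3,0,0,0,0]])

```text
time: 1.9
tool_pos: [0.4794, 0.3212, 0.1451]
ee_rot: [3.134, 0.006, 3.016]
wrist_force: [0.7, 2.2, 1.8]
width: 0.0003
finger_force: 1.1
```

Request:
send_rows(rows=[[-0.2,-2,0,0,0,0],[0,0,0,0,0,0]])

```text
time: 2.07
tool_pos: [0.4777, 0.3162, 0.1414]
ee_rot: [-3.14, -0.0, 3.015]
wrist_force: [-0.1, -0.5, 0.1]
width: 0.0008
finger_force: 0.0
```

Request:
send_rows(rows=[[4,30,10,0,0,0],[0,10,40,0,0,0],[0,0,41,0,0,0],[0,-20,41,0,0,0.02],[0,-41,10,0,0,0.02],[0,-41,0,0,0,0.02],[0,-41,0,0,0,0.02],[0,-41,0,0,0,0.02]], grip=60)

```text
time: 2.73
tool_pos: [0.4815, 0.1735, 0.2791]
ee_rot: [-3.14, -0.001, 3.117]
wrist_force: [0.7, -0.5, 0.4]
width: 0.0505
finger_force: 0.0
```

```bash
python3 - <<'E'
from h import *
st()
a,m=snap('side','pics/s1.png');
p=proj(m,[.474,.259,.1]);x,y=int(p[0]),int(p[1]);print(p)
w,mw=snap('wrist','pics/w1.png')
c=np.hstack([cv2.resize(a[y-40:y+40,x-40:x+40,::-1],(380,380)),cv2.resize(w[:,:,::-1],(420,315))[:,:,:] if 0 else cv2.resize(w[:,:,::-1],(420,380))])
cv2.imwrite('pics/c1.png',c)
E
```

```text
{'time': 2.733, 'tool_pos': [0.481, 0.173, 0.279], 'ee_rot': [-3.14, -0.001, 3.117], 'joint_positions': [0.236, -0.002, 1.367, -0.001, 1.777, -1.31], 'wrist_force': [0.685, -0.509, 0.404], 'width': 0.05, 'finger_force': 0.0}
(np.float64(222.4698837300352), np.float64(161.82838594487234))
```

View pics/c1.png

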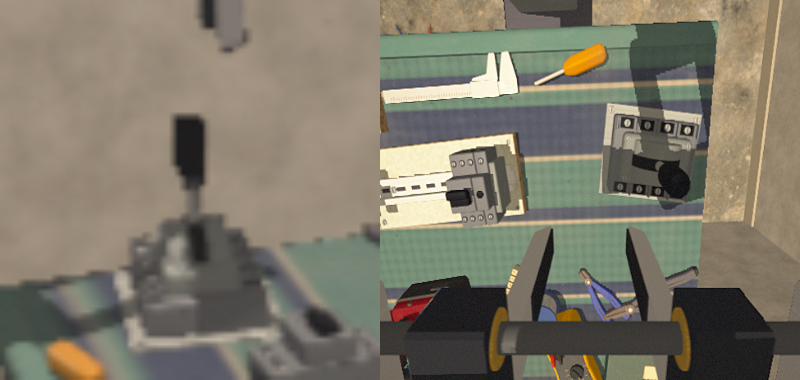

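The lever stands upright at centre off (crop about (190,150)). The wrist view looks ahead over the board. I'm moving on to the module side for a close view.

Request:
send_rows(rows=[[0,-41,0,0,0,0],[0,-41,3,0,0,0],[0,-41,3,0,0,0],[0,-41,3,0,0,0],[0,-41,3,0,0,0],[0,-41,0,0,0,0],[0,-30,0,0,0,0],[0,0,0,0,0,0]])

```text
time: 3.5
tool_pos: [0.4818, -0.1048, 0.2902]
ee_rot: [-3.14, -0.003, 3.108]
wrist_force: [-0.1, -0.4, 0.4]
width: 0.0599
finger_force: 0.0
```

```bash
python3 - <<'E'
from h import *
st()
w,m=snap('wrist','pics/w2.png');np.save('w2.npy',m,allow_pickle=True);print(ray(m,256,192))
for X in ([.483,-.405,.055],[.5,-.081,.03],[.495,-.1,.031]):print(proj(m,X))
cv2.imwrite('pics/w2b.png',cv2.resize(w[:,:,::-1],(800,600),interpolation=cv2.INTER_CUBIC))
E
```

```text
{'time': 3.5, 'tool_pos': [0.482, -0.105, 0.29], 'ee_rot': [-3.14, -0.003, 3.108], 'joint_positions': [-0.328, -0.042, 1.386, -0.002, 1.801, -1.865], 'wrist_force': [-0.065, -0.401, 0.366], 'width': 0.06, 'finger_force': 0.0}
(array([ 0.39893205, -0.10262492,  0.44396868]), array([ 0.27206267, -0.00835262, -0.96229882]))
(np.float64(16.130052606542904), np.float64(179.81834606219243))
(np.float64(274.5755535167543), np.float64(179.81978319831916))
(np.float64(260.17317097447585), np.float64(176.79047517865482))
```

View pics/w2b.png

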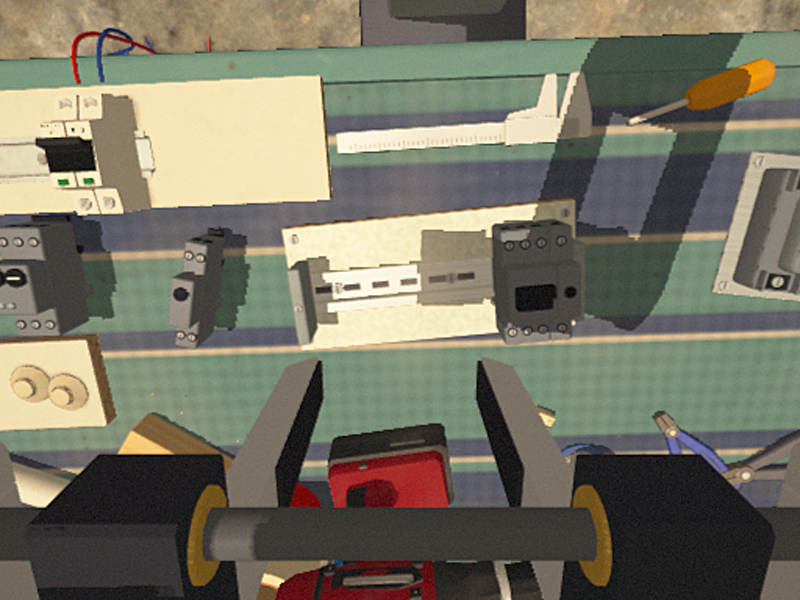

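The board is well seen: corners (283,228), (575,200) and (302,350). The rail runs from (330,290) to the row face at about (497,280), with the bracket at (300,300) and the red drill behind at (390,470).

```bash
python3 - <<'E'
from h import *
m=np.load('w2.npy',allow_pickle=True).item()
s=512/800
P=lambda u,v,z:onz(m,u*s,v*s,z)
A,B,C=P(283,228,.016),P(575,200,.016),P(302,350,.016)
print(A,B,C);print('yaw y',np.arctan2(-(B-A)[0],(B-A)[1]),'x',np.arctan2((C-A)[1],(C-A)[0]),np.linalg.norm(B-A),np.linalg.norm(C-A),'ctr',(B+C)/2)
im=cv2.imread('pics/w2.png')
g=cv2.cvtColor(im,cv2.COLOR_BGR2GRAY)
for u in (215,225,235,245,255,262): print(u,g[160:206,u].tolist())
for v in (150,170,185,200): print(v,g[v,295:345].tolist())
for n,u,v,z in [('rowN',493,225,.096),('rowF',500,338,.076),('brN',292,262,.072),('brN2',300,262,.072)]:print(n,P(u,v,z))
E
```

```text
[ 0.4527832  -0.20394495  0.016     ] [0.43773108 0.04332391 0.016     ] [ 0.56445575 -0.19761386  0.016     ]
yaw y 0.06079846342418585 x 0.056632762749283014 0.24772657892078326 0.1118518772657631 ctr [ 0.50109342 -0.07714497  0.016     ]
215 [241, 240, 240, 238, 238, 238, 238, 238, 240, 239, 234, 239, 227, 134, 235, 252, 248, 248, 248, 250, 241, 128, 212, 153, 165, 161, 177, 193, 239, 253, 251, 183, 102, 181, 254, 247, 247, 247, 246, 197, 146, 146, 137, 138, 134, 118]
225 [242, 242, 240, 238, 237, 242, 244, 243, 241, 244, 239, 107, 150, 229, 252, 248, 247, 245, 246, 248, 253, 250, 84, 97, 91, 143, 246, 252, 248, 250, 183, 109, 183, 254, 247, 245, 245, 242, 231, 240, 239, 240, 241, 239, 240, 236]
235 [237, 238, 238, 236, 236, 240, 242, 243, 244, 245, 235, 135, 228, 253, 247, 247, 245, 245, 247, 245, 246, 246, 246, 245, 245, 245, 247, 250, 249, 168, 108, 183, 253, 248, 246, 245, 242, 236, 240, 237, 237, 237, 240, 242, 239, 238]
245 [240, 242, 240, 239, 238, 237, 236, 241, 237, 120, 154, 230, 254, 246, 245, 244, 244, 247, 250, 249, 100, 108, 108, 151, 243, 250, 248, 248, 207, 122, 18
[... 938 characters left out ...]
, 68, 64, 69, 68, 68, 69, 66, 64, 65, 64, 66, 65, 65, 63, 64, 67, 68, 70, 67]
185 [131, 133, 134, 132, 130, 132, 136, 133, 137, 134, 138, 139, 139, 140, 141, 143, 145, 142, 143, 148, 120, 63, 61, 64, 65, 63, 67, 60, 67, 61, 72, 74, 72, 76, 60, 13, 12, 19, 25, 24, 13, 24, 6, 17, 32, 24, 19, 19, 17, 22]
200 [236, 235, 232, 233, 235, 239, 238, 238, 236, 232, 233, 237, 241, 237, 234, 234, 237, 241, 238, 237, 238, 231, 93, 58, 59, 69, 65, 64, 62, 64, 61, 65, 73, 75, 76, 74, 79, 74, 79, 80, 80, 80, 76, 72, 75, 77, 74, 78, 75, 72]
rowN [ 0.44558056 -0.03953012  0.096     ]
rowF [ 0.536425   -0.02878045  0.076     ]
brN [ 0.47151893 -0.18643147  0.072     ]
brN2 [ 0.47172335 -0.18038703  0.072     ]
```

```bash
python3 - <<'E'
from h import *
m=np.load('w2.npy',allow_pickle=True).item()
for u,a,b in [(225,171,190),(235,171,189),(245,169,188.3),(255,169,187),(262,167.,186.8)]:
    p,q=onz(m,u,a,.031),onz(m,u,b,.031);c=(p+q)/2;print(p[:2].round(4),q[:2].round(4),c[:2].round(4),np.hypot(*(q-p)[:2]).round(4))
print('row',onz(m,315,170,.031),onz(m,315.5,185,.031),onz(m,317,200,.031))
E
```

```text
[ 0.4856 -0.146 ] [ 0.5115 -0.1476] [ 0.4986 -0.1468] 0.0259
[ 0.4861 -0.1328] [ 0.5106 -0.1341] [ 0.4983 -0.1335] 0.0245
[ 0.4839 -0.1196] [ 0.5101 -0.1207] [ 0.497  -0.1202] 0.0262
[ 0.4843 -0.1065] [ 0.5087 -0.1073] [ 0.4965 -0.1069] 0.0244
[ 0.4819 -0.0972] [ 0.5088 -0.098 ] [ 0.4953 -0.0976] 0.0268
row [ 0.48829598 -0.02778434  0.031     ] [ 0.50867874 -0.02674463  0.031     ] [ 0.52966986 -0.02432813  0.031     ]
```

Request:
send_rows(rows=[[0,-41,0,0,0,0],[0,-41,0,0,0,0],[0,-41,0,0,0,0],[0,-41,0,0,0,0],[0,-41,0,0,0,0],[0,-41,0,0,0,0],[0,-35,0,0,0,0],[0,0,0,0,0,0]])

```text
time: 4.22
tool_pos: [0.4821, -0.3854, 0.2883]
ee_rot: [3.141, -0.004, 3.11]
wrist_force: [-0.6, 0.8, -1.3]
width: 0.0601
finger_force: 0.0
```

```bash
python3 - <<'E'
from h import *
st()
w,m=snap('wrist','pics/w3.png');np.save('w3.npy',m,allow_pickle=True)
cv2.imwrite('pics/w3b.png',cv2.resize(w[60:300,100:420,::-1],(800,600),interpolation=cv2.INTER_CUBIC))
E
```

```text
{'time': 4.217, 'tool_pos': [0.482, -0.385, 0.288], 'ee_rot': [3.141, -0.004, 3.11], 'joint_positions': [-0.765, 0.24, 1.083, -0.002, 1.823, -2.305], 'wrist_force': [-0.57, 0.781, -1.256], 'width': 0.06, 'finger_force': 0.0}
```

View pics/w3b.png

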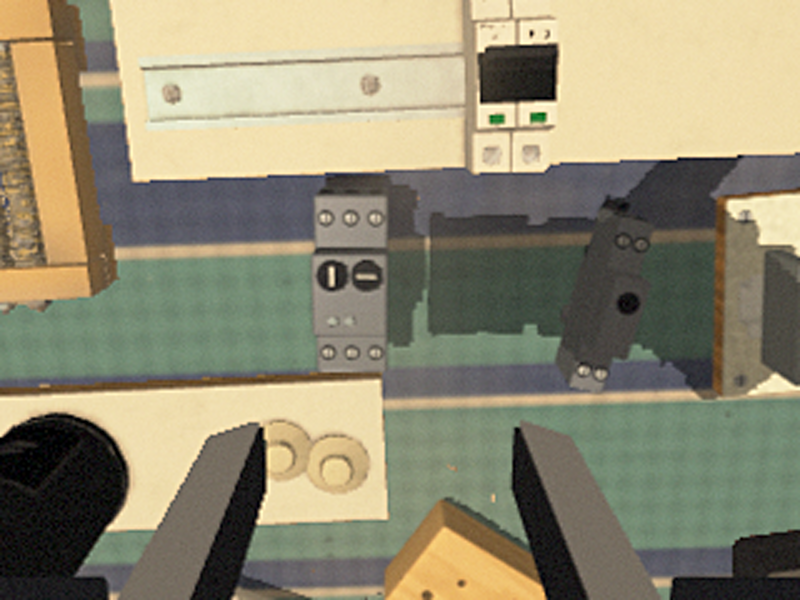

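The wide module is at about (350,280), with its dark clip at the near end (350,182). Its hook side is therefore far, towards +x, and its yaw is near 0.

```bash
python3 - <<'E'
from h import *
m=np.load('w3.npy',allow_pickle=True).item()
P=lambda u,v,z:onz(m,100+u/2.5-.3,60+v/2.5-.3,z)
for n,u,v,z in [('nL',315,197,.055),('nR',388,194,.055),('fL',319,372,.055),('fR',385,372,.055),('noseNL',314,252,.075),('noseNR',387,250,.075),('noseFL',314,341,.075),('noseFR',386,343,.075)]:print(n,P(u,v,z)[:2].round(4))
E
```

```text
nL [ 0.4409 -0.4201]
nR [ 0.4406 -0.3851]
fL [ 0.5292 -0.4231]
fR [ 0.5303 -0.3895]
noseNL [ 0.4639 -0.4201]
noseNR [ 0.4641 -0.3863]
noseFL [ 0.5068 -0.4226]
noseFR [ 0.5089 -0.3882]
```

Request:
send_rows(rows=[[2,-10,-40,0,0,0],[1,-9,-40,0,0,-0.01],[0,0,-40,0,0,0],[0,0,-40,0,0,0],[1,0,-30,0,0,0],[0,0,-18,0,0,0],[0,0,-8,0,0,0],[0,0,0,0,0,0]])

```text
time: 4.93
tool_pos: [0.4863, -0.3971, 0.0731]
ee_rot: [3.137, -0.004, 3.107]
wrist_force: [0.5, -0.0, 0.1]
width: 0.0599
finger_force: 0.0
```

Request:
send_rows(rows=[[0,0,0,0,0,0],[0,0,0,0,0,0],[0,0,0,0,0,0],[0,0,0,0,0,0],[0,0,0,0,0,0]], grip=20)

```text
time: 5.35
tool_pos: [0.4873, -0.4015, 0.0779]
ee_rot: [-3.139, 0.003, 3.105]
wrist_force: [0.4, -0.4, 3.6]
width: 0.0358
finger_force: 30.0
```

Request:
send_rows(rows=[[0,0,0,0,0,0],[0,0,0,0,0,0],[0,0,0,0,0,0]])

```text
time: 5.6
tool_pos: [0.4873, -0.4015, 0.0779]
ee_rot: [-3.139, 0.003, 3.104]
wrist_force: [-0.1, -0.3, 5.4]
width: 0.0357
finger_force: 30.0
```

```bash
python3 - <<'E'
from h import *
st()
w,m=snap('wrist','pics/w4.png');np.save('w4.npy',m,allow_pickle=True)
s,_=snap('side','pics/s4.png');p=proj(_,[.486,-.405,.06]);x,y=int(p[0]),int(p[1])
c=cv2.resize(s[y-40:y+40,x-50:x+50,::-1],(500,400),interpolation=cv2.INTER_CUBIC)
cv2.imwrite('pics/c4.png',np.hstack([c,cv2.resize(w[:,100:400,::-1],(300,400))]))
E
```

```text
{'time': 5.6, 'tool_pos': [0.487, -0.402, 0.078], 'ee_rot': [-3.139, 0.003, 3.104], 'joint_positions': [-0.779, 0.336, 1.382, 0.0, 1.419, -2.313], 'wrist_force': [-0.112, -0.331, 5.357], 'width': 0.036, 'finger_force': 29.999}
```

View pics/c4.png

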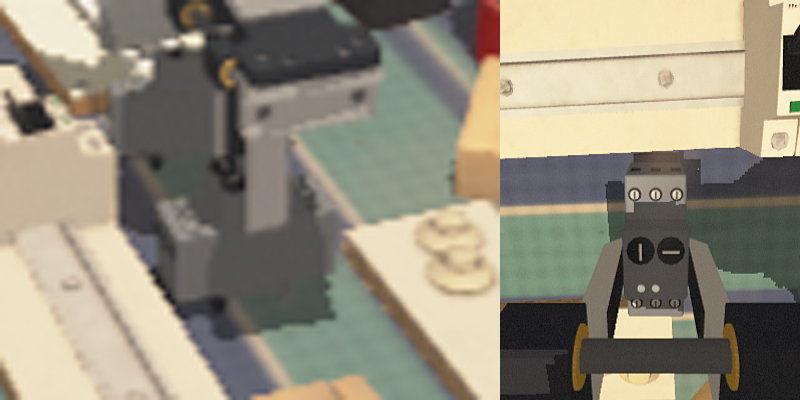

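Request:
send_rows(rows=[[0,0,15,0,0,0],[0,0,35,0,0,0],[0,5,41,0,0,0],[0,20,35,0,0,0.02],[5,38,0,0,0,0.02],[5,40,0,0,0,0.02],[5,40,0,0,0,0.02],[5,40,0,0,0,0.02]])

```text
time: 6.37
tool_pos: [0.5057, -0.2158, 0.2009]
ee_rot: [3.14, -0.001, -3.079]
wrist_force: [0.5, 0.5, -1.6]
width: 0.0356
finger_force: 30.0
```

Request:
send_rows(rows=[[5,40,0,0,0.07,0],[5,40,0,-0.01,0.07,0],[5,30,0,0,0.07,0],[5,10,0,-0.01,0.07,0],[0,0,0,0,0,0],[0,0,0,0,0,0]])

```text
time: 6.87
tool_pos: [0.5266, -0.0969, 0.1997]
ee_rot: [-3.14, -0.283, -3.077]
wrist_force: [0.1, -0.1, -1.5]
width: 0.0358
finger_force: 30.0
```

```bash
python3 - <<'E'
from h import *
from scipy.spatial.transform import Rotation as Ro
st();o=sensors.get_obs();R=Ro.from_euler('xyz',o['ee_rot']).as_matrix();print(R.round(3))
w,m=snap('wrist','pics/w5.png')
cv2.imwrite('pics/w5b.png',cv2.resize(w[:,:,::-1],(640,480)))
E
```

```text
{'time': 6.867, 'tool_pos': [0.527, -0.097, 0.2], 'ee_rot': [-3.14, -0.283, -3.077], 'joint_positions': [-0.236, 0.263, 1.254, -0.089, 1.894, -1.889], 'wrist_force': [0.15, -0.068, -1.466], 'width': 0.036, 'finger_force': 29.999}
[[-0.958 -0.065 -0.279]
 [-0.062  0.998 -0.02 ]
 [ 0.279 -0.002 -0.96 ]]
```

View pics/w5b.png

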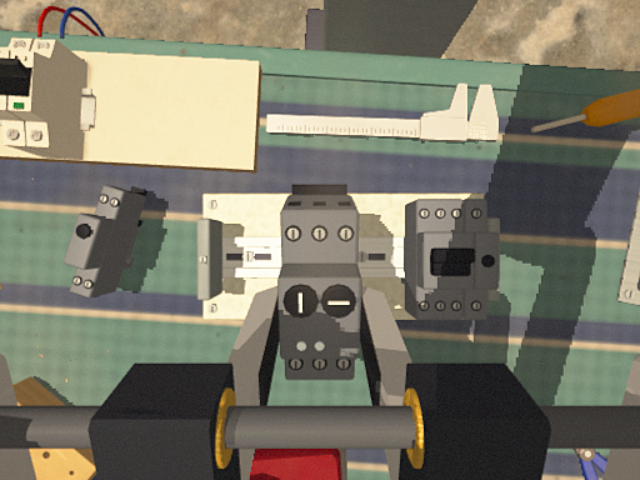

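The module is held tilted over the free rail. Its clip-end shoulder edge is at (283..355,207) and its far edge at (287..355,377). I'll check its pose in the hand by projecting these points.

```bash
python3 - <<'E'
from h import *
from scipy.spatial.transform import Rotation as Ro
o=sensors.get_obs();R=Ro.from_euler('xyz',o['ee_rot']).as_matrix();m=optics.camera_model('wrist');T=np.array(o['tool_pos'])
M=R@np.diag([-1,1,-1.])  # module axes
for dx,dz in [(1.5,78),(1.5,73),(-1.5,78)]:
    print(dx,dz)
    for p in [(-45,-18,55),(-45,18,55),(45,-18,55),(45,18,55),(-20,-18,75),(-20,18,75),(20,18,75),(-20,18,55)]:
        X=T+M@((np.array(p)-[dx,0,dz])/1000);u=proj(m,X);print(p,np.round(np.array(u)*1.25,1))
g=cv2.cvtColor(cv2.imread('pics/w5.png'),cv2.COLOR_BGR2GRAY)
for u in (235,240,262,275): print(u,g[140:310,u].tolist())
E
```

```text
1.5 78
(-45, -18, 55) [280.7 210.5]
(-45, 18, 55) [360.9 210.5]
(45, -18, 55) [285.5 383. ]
(45, 18, 55) [355.7 382.9]
(-20, -18, 75) [277.9 279. ]
(-20, 18, 75) [363.9 278.9]
(20, 18, 75) [361.1 362.5]
(-20, 18, 55) [359.3 263.2]
1.5 73
(-45, -18, 55) [279.6 212.9]
(-45, 18, 55) [362.  212.9]
(45, -18, 55) [284.7 389.1]
(45, 18, 55) [356.6 389.1]
(-20, -18, 75) [276.7 283.5]
(-20, 18, 75) [365.2 283.5]
(20, 18, 75) [362.3 369. ]
(-20, 18, 55) [360.4 266.8]
-1.5 78
(-45, -18, 55) [280.8 217.1]
(-45, 18, 55) [360.7 217. ]
(45, -18, 55) [285.7 388. ]
(45, 18, 55) [355.6 388. ]
(-20, -18, 75) [278.1 285.6]
(-20, 18, 75) [363.7 285.6]
(20, 18, 75) [360.9 368.3]
(-20, 18, 55) [359.1 269.2]
235 [105, 107, 112, 110, 117, 110, 112, 81, 32, 47, 45, 52, 52, 46, 48, 59, 92, 100, 96, 100, 95, 69, 39, 42, 62, 105, 98, 105, 136, 141, 146, 146, 145, 147, 146, 145, 146, 146, 148, 139, 84, 39, 124, 204, 150, 150, 146, 150, 148, 147, 157, 127, 52, 113, 151, 146, 141, 151, 145, 148, 146, 145, 144, 147, 146, 145, 145, 146, 144, 146, 125, 91, 95, 97, 100, 98, 97, 104, 95, 98, 102, 108, 129, 142, 144, 144
[... 1982 characters left out ...]
01, 102, 104, 99, 88, 62, 60, 81, 110, 100, 115, 137, 141, 144, 143, 144, 143, 142, 141, 143, 144, 143, 138, 87, 60, 132, 219, 198, 199, 193, 190, 186, 191, 189, 136, 75, 132, 149, 143, 144, 145, 144, 147, 147, 140, 146, 146, 140, 142, 140, 142, 148, 140, 128, 95, 100, 103, 102, 100, 103, 101, 100, 102, 107, 107, 130, 137, 139, 136, 144, 135, 69, 42, 60, 60, 60, 63, 57, 59, 54, 57, 56, 45, 101, 221, 253, 249, 23, 49, 50, 57, 52, 48, 59, 49, 48, 83, 130, 141, 136, 136, 140, 138, 140, 134, 115, 122, 115, 94, 76, 80, 76, 75, 81, 77, 76, 76, 78, 81, 77, 71, 91, 136, 127, 126, 138, 138, 127, 69, 80, 90, 113, 61, 65, 65, 72, 67, 69, 53, 74, 73, 76, 76, 74, 68, 71, 87, 132, 146, 140, 135, 141, 134]
```

Request:
send_rows(rows=[[3,-2,-30,0,0,0],[3,-2,-30,0,0,0],[0,0,-20,0,0,0],[0,0,-8,0,0,0],[0,0,-5,0,0,0],[0,0,0,0,0,0],[0,0,0,0,0,0]])

```text
time: 7.5
tool_pos: [0.5327, -0.1023, 0.1102]
ee_rot: [-3.138, -0.278, -3.081]
wrist_force: [0.5, -0.4, -1.5]
width: 0.0359
finger_force: 30.0
```

Request:
send_rows(rows=[[0,0,-5,0,0,0],[0,0,0,0,0,0],[0,0,0,0,0,0]])

```text
time: 7.75
tool_pos: [0.5326, -0.1016, 0.1041]
ee_rot: [-3.139, -0.28, -3.079]
wrist_force: [0.3, -0.1, -1.8]
width: 0.0355
finger_force: 30.0
```

Request:
send_rows(rows=[[0,0,-3.3,0,0,0],[0,0,0,0,0,0],[0,0,0,0,0,0]])

```text
time: 8.0
tool_pos: [0.5323, -0.1014, 0.1002]
ee_rot: [-3.139, -0.281, -3.079]
wrist_force: [-0.9, 0.4, -2.9]
width: 0.0358
finger_force: 30.0
```

Request:
send_rows(rows=[[-3,-0.2,0,0,0,0],[-3,-0.2,0,0,0,0],[0,0,0,0,0,0],[0,0,0,0,0,0]])

```text
time: 8.33
tool_pos: [0.5262, -0.1019, 0.1004]
ee_rot: [-3.139, -0.281, -3.08]
wrist_force: [1.0, 0.1, -3.0]
width: 0.0357
finger_force: 30.0
```

Request:
send_rows(rows=[[-2,-0.1,0,0,0,0],[0,0,0,0,0,0],[0,0,0,0,0,0]])

```text
time: 8.58
tool_pos: [0.5247, -0.1021, 0.1005]
ee_rot: [-3.139, -0.28, -3.079]
wrist_force: [1.0, -0.1, -1.5]
width: 0.0358
finger_force: 30.0
```

Request:
send_rows(rows=[[-2,-0.1,0,0,0,0],[0,0,0,0,0,0],[0,0,0,0,0,0]])

```text
time: 8.83
tool_pos: [0.5237, -0.1021, 0.1007]
ee_rot: [-3.139, -0.277, -3.079]
wrist_force: [4.7, 0.4, -2.8]
width: 0.0358
finger_force: 30.0
```

Request:
send_rows(rows=[[-2,-0.1,0,0,0,0],[0,0,0,0,0,0],[0,0,0,0,0,0]])

```text
time: 9.08
tool_pos: [0.5213, -0.1024, 0.1009]
ee_rot: [-3.139, -0.278, -3.079]
wrist_force: [5.0, 0.6, -1.5]
width: 0.0358
finger_force: 30.0
```

Request:
send_rows(rows=[[1.5,0,0,0,0,0],[0,0,3,0,0,0],[0,0,0,0,0,0],[0,0,0,0,0,0]])

```text
time: 9.42
tool_pos: [0.5216, -0.1022, 0.1022]
ee_rot: [-3.14, -0.282, -3.079]
wrist_force: [3.7, -0.2, -7.2]
width: 0.0359
finger_force: 30.0
```

Request:
send_rows(rows=[[0,0,-1.5,0,-0.02,0],[-1,0,-1,0,-0.02,0],[0,0,0,0,0,0]])

```text
time: 9.67
tool_pos: [0.5191, -0.1022, 0.1011]
ee_rot: [-3.137, -0.242, -3.08]
wrist_force: [-0.5, -0.3, -2.2]
width: 0.036
finger_force: 30.0
```

Request:
send_rows(rows=[[0,0,0,0,0,0],[0,0,0,0,0,0],[0,0,0,0,0,0]], grip=56)

```text
time: 9.92
tool_pos: [0.5207, -0.1024, 0.1015]
ee_rot: [-3.136, -0.241, -3.08]
wrist_force: [-0.3, -0.9, -0.4]
width: 0.0525
finger_force: 0.0
```

Request:
send_rows(rows=[[9,0.5,35,0,0,0],[9,0.5,37,0,0,0],[-15,-1,10,0.005,-0.08,0],[-20,-1,0,0.005,-0.08,0],[-20,-1,0,0.005,-0.08,0],[-5,0,-15,0,0,0],[0,0,-15,0,0,0],[0,0,0,0,0,0]], grip=58)

```text
time: 10.58
tool_pos: [0.4764, -0.1038, 0.1508]
ee_rot: [-3.138, -0.004, -3.081]
wrist_force: [-0.4, 0.1, -0.3]
width: 0.0578
finger_force: 0.0
```

Request:
send_rows(rows=[[0,0,-5,0,0,0],[0,0,0,0,0,0],[0,0,0,0,0,0],[0,0,0,0,0,0],[0,0,0,0,0,0]], grip=0)

```text
time: 11.0
tool_pos: [0.4795, -0.1043, 0.1484]
ee_rot: [-3.137, 0.0, -3.08]
wrist_force: [0.2, 0.9, 0.5]
width: 0.0281
finger_force: 0.0
```

```bash
python3 - <<'E'
from h import *
st()
w,m=snap('wrist','pics/w6.png')
g=cv2.cvtColor(w,cv2.COLOR_RGB2GRAY)
# predicted module features, hooked, leaning th
ex=np.array([.998,.06,0]);ez=np.array([0,0,1.]);ey=np.array([-.06,.998,0])
for th in (.2,.25,.3,.35):
    H=np.array([.502,-.1035,.031])+ex*.0132-ez*.003
    c,s=np.cos(th),np.sin(th)
    out=[]
    for p in [(-45,-18,55),(-45,18,55),(-20,0,55),(-20,0,75)]:
        a,b=p[0]-13.6,p[2]-5.2
        X=H+(ex*(a*c+b*s)+ey*p[1]+ez*(-a*s+b*c))/1000
        out.append(np.round(proj(m,X),1).tolist())
    print(th,out)
for u in (225,):print([ (v,int(g[v,u])) for v in range(100,330,2)])
E
```

```text
{'time': 11.0, 'tool_pos': [0.48, -0.104, 0.148], 'ee_rot': [-3.137, 0.0, -3.08], 'joint_positions': [-0.327, -0.015, 1.64, -0.004, 1.514, -1.959], 'wrist_force': [0.227, 0.872, 0.547], 'width': 0.028, 'finger_force': 0.0}
0.2 [[230.5, 206.3], [281.7, 206.5], [256.1, 235.7], [256.0, 252.7]]
0.25 [[230.3, 211.6], [281.9, 211.7], [256.1, 239.8], [256.0, 258.3]]
0.3 [[230.2, 216.9], [282.0, 217.1], [256.0, 243.9], [256.0, 263.7]]
0.35 [[230.1, 222.4], [282.1, 222.5], [256.0, 247.9], [255.9, 269.1]]
[(100, 143), (102, 140), (104, 143), (106, 125), (108, 102), (110, 98), (112, 99), (114, 101), (116, 98), (118, 102), (120, 97), (122, 104), (124, 103), (126, 100), (128, 98), (130, 102), (132, 105), (134, 107), (136, 105), (138, 106), (140, 112), (142, 111), (144, 107), (146, 104), (148, 102), (150, 98), (152, 103), (154, 105), (156, 96), (158, 148), (160, 246), (162, 244), (164, 241), (166, 242), (168, 241), (170, 241), (172, 243), (174, 240), (176, 242), (178, 244), (180, 242), (182, 241), (184, 242), (186, 240), (188, 239), (190, 238), (192, 241), (194, 242), (196, 245), (198, 244), (200, 241), (202, 131), (204, 174), (206, 254), (208, 252), (210, 251), (212, 250), (214, 248), (216, 252), (218, 252), (220, 249), (222, 246), (224, 247), (226, 250), (228, 122), (230, 120), (232, 121), (234, 124), (236, 120), (238, 119), (240, 123), (242, 123), (244, 120), (246, 118), (248, 107), (250, 88), (252, 72), (254, 43), (256, 26), (258, 18), (260, 30), (262, 21), (264, 26), (266, 27), (268, 26), (270, 17), (272, 31), (274, 24), (276, 22), (278, 26), (280, 25), (282, 32), (284, 22), (286, 25), (288, 17), (290, 26), (292, 25), (294, 34), (296, 47), (298, 58), (300, 74), (302, 95), (304, 115), (306, 130), (308, 143), (310, 142), (312, 138), (314, 135), (316, 132), (318, 135), (320, 139), (322, 136), (324, 102), (326, 53), (328, 56)]
```

```bash
python3 - <<'E'
from h import *
g=cv2.cvtColor(cv2.imread('pics/w6.png'),cv2.COLOR_BGR2GRAY)
for u in (236,245,256,276):print(u,[ int(g[v,u]) for v in range(160,280,2)])
print([int(x) for x in g[222,215:300]])
E
```

```text
236 [246, 244, 243, 241, 241, 129, 136, 133, 125, 132, 136, 134, 74, 80, 81, 79, 84, 78, 81, 42, 46, 47, 72, 81, 80, 82, 86, 81, 78, 81, 45, 124, 117, 76, 85, 80, 79, 83, 82, 77, 72, 71, 74, 74, 72, 78, 67, 76, 84, 79, 80, 53, 27, 33, 26, 26, 30, 72, 151, 138]
245 [240, 237, 236, 234, 242, 119, 139, 141, 51, 63, 60, 62, 80, 89, 80, 87, 85, 86, 87, 87, 84, 90, 85, 83, 87, 90, 89, 89, 84, 91, 89, 89, 84, 87, 87, 84, 81, 84, 82, 83, 78, 77, 77, 76, 77, 76, 81, 79, 84, 82, 37, 30, 26, 48, 45, 41, 46, 67, 34, 142]
256 [238, 236, 236, 241, 243, 188, 137, 136, 67, 69, 79, 75, 92, 93, 94, 91, 95, 97, 97, 66, 69, 64, 92, 90, 90, 93, 91, 93, 92, 81, 71, 100, 98, 97, 83, 86, 81, 77, 77, 82, 77, 80, 79, 76, 77, 80, 76, 75, 79, 83, 78, 78, 81, 75, 46, 61, 73, 69, 61, 143]
276 [239, 231, 228, 235, 242, 124, 141, 142, 146, 146, 143, 144, 90, 85, 90, 98, 80, 90, 85, 91, 91, 85, 87, 83, 86, 86, 92, 90, 89, 82, 71, 49, 45, 71, 82, 84, 85, 80, 81, 81, 78, 81, 74, 78, 75, 74, 75, 80, 82, 77, 74, 81, 60, 48, 35, 37, 52, 79, 79, 95]
[252, 249, 247, 245, 245, 246, 246, 246, 245, 247, 246, 247, 251, 252, 254, 252, 64, 72, 66, 34, 83, 124, 109, 77, 86, 121, 110, 76, 50, 83, 89, 83, 86, 89, 88, 65, 57, 107, 120, 112, 66, 100, 123, 109, 61, 66, 91, 88, 85, 88, 87, 76, 57, 77, 118, 114, 87, 77, 107, 116, 74, 49, 68, 79, 90, 138, 146, 149, 144, 144, 141, 144, 145, 149, 143, 145, 149, 141, 147, 144, 146, 137, 119, 112, 102]
```

Request:
send_rows(rows=[[0,0,-12,0,0,0],[0,0,-12,0,0,0],[0,0,-8,0,0,0],[0,0,0,0,0,0],[0,0,0,0,0,0]])

```text
time: 11.47
tool_pos: [0.4781, -0.104, 0.1145]
ee_rot: [-3.138, -0.002, -3.08]
wrist_force: [-0.0, -0.4, 0.3]
width: 0.0003
finger_force: 0.0
```

Request:
send_rows(rows=[[-2,0,-3,0,0,0],[-2,0,-3,0,0,0],[0,0,0,0,0,0]])

```text
time: 11.72
tool_pos: [0.4742, -0.1046, 0.1107]
ee_rot: [-3.136, -0.001, -3.08]
wrist_force: [-3.5, -0.9, 4.8]
width: 0.0006
finger_force: 2.3
```

Request:
send_rows(rows=[[-2,0,-3,0,0,0],[-2,0,-3,0,0,0],[0,0,0,0,0,0]])

```text
time: 11.97
tool_pos: [0.4705, -0.1043, 0.1038]
ee_rot: [-3.137, -0.0, -3.08]
wrist_force: [-0.1, 0.1, -0.5]
width: 0.0005
finger_force: 0.0
```

Request:
send_rows(rows=[[-2,0,-3,0,0,0],[-1,0,-2,0,0,0],[0,0,0,0,0,0]])

```text
time: 12.22
tool_pos: [0.4684, -0.1045, 0.1004]
ee_rot: [-3.136, 0.002, -3.08]
wrist_force: [-0.9, 0.4, 7.3]
width: 0.0003
finger_force: 3.7
```

Request:
send_rows(rows=[[0,0,25,0,0,0],[0,-10,20,0,0,0],[18,-15,0,0,0,0],[17,-13,0,0,0,0],[0,0,-20,0,0,0],[0,0,-30,0,0,0],[0,0,-20,0,0,0],[0,0,-10,0,0,0]])

```text
time: 12.88
tool_pos: [0.5008, -0.1415, 0.06]
ee_rot: [-3.14, -0.006, -3.08]
wrist_force: [0.2, 0.6, -0.1]
width: 0.0001
finger_force: 0.0
```

Request:
send_rows(rows=[[0,5,0,0,0,0],[0,5,0,0,0,0],[-0.5,5,0,0,0,0],[-0.5,5,0,0,0,0],[0,0,0,0,0,0]])

```text
time: 13.3
tool_pos: [0.5027, -0.1213, 0.0655]
ee_rot: [-3.136, 0.002, -3.079]
wrist_force: [-0.1, 1.0, -0.5]
width: 0.0003
finger_force: 0.0
```

Request:
send_rows(rows=[[-0.5,5,0,0,0,0],[-0.5,5,0,0,0,0],[0,0,0,0,0,0]])

```text
time: 13.55
tool_pos: [0.5009, -0.1113, 0.0642]
ee_rot: [-3.137, 0.0, -3.079]
wrist_force: [-0.2, -0.4, -1.4]
width: 0.0007
finger_force: 0.0
```

```bash
python3 - <<'E'
from h import *
st()
w,m=snap('wrist','pics/w7.png');s,_=snap('side','pics/s7.png');p=proj(_,[.5,-.09,.05]);x,y=int(p[0]),int(p[1])
c=cv2.resize(s[y-50:y+50,x-60:x+60,::-1],(420,350),interpolation=cv2.INTER_CUBIC)
cv2.imwrite('pics/c7.png',np.hstack([c,cv2.resize(w[60:384,70:440,::-1],(378,350))]))
E
```

```text
{'time': 13.55, 'tool_pos': [0.501, -0.111, 0.064], 'ee_rot': [-3.137, 0.0, -3.079], 'joint_positions': [-0.327, 0.1, 1.696, -0.004, 1.344, -1.959], 'wrist_force': [-0.211, -0.363, -1.372], 'width': 0.001, 'finger_force': 0.0}
```

View pics/c7.png

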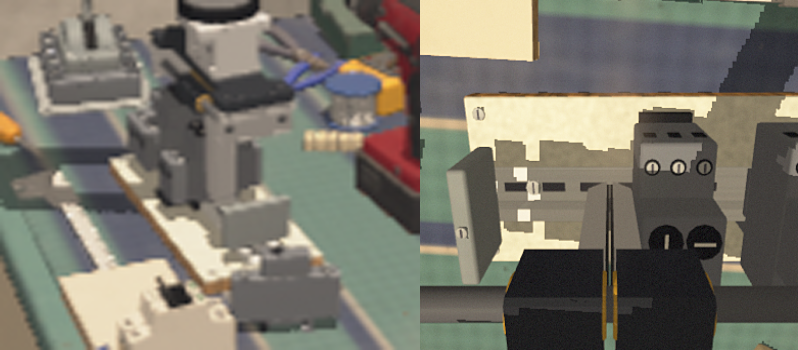

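The module sits on the rail touching the fingers (right panel, about (675,190)), with a gap to the row at (730..755,200). I'll push on until it touches.

Request:
send_rows(rows=[[-0.5,6,0,0,0,0],[0,6,0,0,0,0],[-0.5,6,0,0,0,0],[0,5,0,0,0,0],[-0.5,4,0,0,0,0],[0,0,0,0,0,0]])

```text
time: 14.15
tool_pos: [0.4992, -0.0842, 0.0637]
ee_rot: [-3.137, -0.0, -3.079]
wrist_force: [0.6, 0.8, -0.1]
width: 0.0007
finger_force: 0.0
```

Request:
send_rows(rows=[[0,3,0,0,0,0],[0,3,0,0,0,0],[0,0,0,0,0,0],[0,0,0,0,0,0]])

```text
time: 14.48
tool_pos: [0.4994, -0.0791, 0.0638]
ee_rot: [-3.137, -0.0, -3.08]
wrist_force: [0.2, 0.1, -0.4]
width: 0.0006
finger_force: 0.0
```

Request:
send_rows(rows=[[0,2,0,0,0,0],[0,2,0,0,0,0],[0,0,0,0,0,0],[0,0,0,0,0,0]])

```text
time: 14.82
tool_pos: [0.4994, -0.0764, 0.0639]
ee_rot: [-3.135, -0.0, -3.08]
wrist_force: [-0.7, -5.2, -0.8]
width: 0.0004
finger_force: 2.6
```

Request:
send_rows(rows=[[0,2,0,0,0,0],[0,2,0,0,0,0],[0,0,0,0,0,0],[0,0,0,0,0,0]])

```text
time: 15.15
tool_pos: [0.4994, -0.0765, 0.0642]
ee_rot: [-3.126, -0.001, -3.081]
wrist_force: [-1.3, -16.5, -0.6]
width: 0.0003
finger_force: 7.9
```

Request:
send_rows(rows=[[0,-8,0,0,0,0],[0,-8,5,0,0,0],[0,0,40,0,0,0],[0,0,41,0,0,0],[0,0,41,0,0,0],[0,0,41,0,0,0],[0,0,0,0,0,0],[0,0,0,0,0,0]])

```text
time: 15.82
tool_pos: [0.501, -0.0872, 0.2358]
ee_rot: [-3.136, 0.007, -3.08]
wrist_force: [1.1, -0.4, -0.2]
width: 0.0007
finger_force: 0.0
```

```bash
python3 - <<'E'
from h import *
st()
w,m=snap('wrist','pics/w8.png');g=cv2.cvtColor(w,cv2.COLOR_RGB2GRAY)
ex=np.array([.998,.06,0]);ez=np.array([0,0,1.]);ey=np.array([-.06,.998,0])
RF=np.array([.5,-.027,.031])
for th in (0,.2):
  for yy in (-18,):
    H=RF+ex*.0136-ez*.0048; c,s=np.cos(th),np.sin(th)
    for p in [(-45,-36,55),(-45,0,55),(45,-36,55),(45,0,55),(-20,-36,75),(-20,-36,55)]:
        a,b=p[0]-13.6,p[2]-5.2
        X=H+(ex*(a*c+b*s)+ey*p[1]+ez*(-a*s+b*c))/1000
        print(th,p,np.round(proj(m,X),1))
q=proj(m,RF+ey*-.018+ez*.045-ex*.033);u0,v0=int(q[0]),int(q[1]);print(u0,v0)
print('row v0-4',u0-50,g[v0-6,u0-50:u0+70].tolist())
for u in (u0-6,u0+2,u0+10):print('col',u,v0-40,g[v0-40:v0+100:2,u].tolist())
# row column
print('rowcol',g[v0-40:v0+100:2,u0+38].tolist())
E
```

```text
{'time': 15.817, 'tool_pos': [0.501, -0.087, 0.236], 'ee_rot': [-3.136, 0.007, -3.08], 'joint_positions': [-0.282, -0.013, 1.463, -0.003, 1.682, -1.915], 'wrist_force': [1.104, -0.405, -0.22], 'width': 0.001, 'finger_force': 0.0}
0 (-45, -36, 55) [282. 143.]
0 (-45, 0, 55) [319.  143.1]
0 (45, -36, 55) [279.8 228.7]
0 (45, 0, 55) [313.9 228.8]
0 (-20, -36, 75) [282.8 172.7]
0 (-20, -36, 55) [281.3 168.2]
0.2 (-45, -36, 55) [282.5 156.2]
0.2 (-45, 0, 55) [320.4 156.3]
0.2 (45, -36, 55) [279.1 234. ]
0.2 (45, 0, 55) [312.3 234.1]
0.2 (-20, -36, 75) [282.9 189.2]
0.2 (-20, -36, 55) [281.5 179.9]
299 155
row v0-4 249 [236, 236, 239, 237, 237, 236, 238, 236, 237, 235, 236, 239, 237, 236, 237, 235, 232, 226, 232, 234, 236, 235, 236, 236, 239, 239, 243, 247, 241, 97, 98, 115, 154, 163, 156, 120, 99, 97, 92, 115, 143, 160, 150, 153, 154, 152, 144, 118, 90, 89, 89, 102, 136, 151, 148, 150, 151, 148, 147, 129, 90, 78, 80, 86, 122, 146, 137, 102, 90, 143, 143, 115, 58, 99, 116, 103, 87, 89, 142, 148, 149, 149, 143, 113, 53, 103, 121, 106, 90, 84, 140, 145, 147, 137, 84, 64, 29, 52, 75, 63, 54, 
[... 679 characters left out ...]
 140, 141, 136, 136, 142, 140, 138, 135, 137, 135]
col 309 115 [99, 99, 100, 98, 110, 243, 241, 241, 211, 175, 141, 82, 36, 90, 142, 144, 148, 90, 211, 235, 110, 142, 140, 143, 105, 73, 66, 71, 73, 70, 22, 25, 18, 84, 80, 23, 23, 51, 73, 77, 73, 74, 73, 74, 77, 74, 73, 72, 74, 74, 49, 106, 87, 72, 74, 73, 136, 134, 137, 137, 135, 135, 136, 139, 139, 140, 140, 136, 138, 141]
rowcol [92, 100, 102, 104, 105, 244, 235, 233, 234, 240, 191, 70, 60, 125, 145, 143, 142, 90, 212, 179, 105, 147, 140, 150, 108, 69, 67, 66, 78, 76, 76, 73, 80, 78, 45, 28, 16, 31, 21, 22, 25, 23, 14, 20, 73, 68, 72, 68, 76, 75, 74, 77, 76, 74, 73, 109, 167, 135, 141, 142, 144, 137, 139, 138, 144, 138, 140, 137, 135, 132]
```

The module's edges line up with the row's (v≈142 and 227 on both), so it is seated and touching. I'm going back to the lever.

Request:
send_rows(rows=[[-2,41,0,0,0,-0.025],[-2,41,0,0,0,-0.025],[-2,41,0,0,0,-0.025],[-2,41,0,0,0,-0.025],[-2,41,0,0,0,-0.025],[-2,41,0,0,0,-0.025],[-2,41,0,0,0,-0.02],[-2,41,0,0,0,-0.015]])

```text
time: 16.53
tool_pos: [0.4815, 0.2426, 0.2289]
ee_rot: [-3.135, -0.005, 3.018]
wrist_force: [0.4, 0.7, 0.8]
width: 0.0005
finger_force: 0.0
```

Request:
send_rows(rows=[[-2,41,0,0,0,0],[-1,41,0,0,0,0],[0,5,0,0,0,0],[0,0,-30,0,0,0],[0,0,-30,0,0,0],[0,0,-25,0,0,0],[0,0,0,0,0,0]])

```text
time: 17.12
tool_pos: [0.4757, 0.3251, 0.1375]
ee_rot: [-3.127, -0.014, 3.018]
wrist_force: [-1.0, 0.3, -0.6]
width: 0.0005
finger_force: 0.0
```

Request:
send_rows(rows=[[4,0,6,0,0,0],[-1,-10,0,0,0,0],[-1.2,-10,0,0,0,0],[-1.2,-10,0,0,0,0],[-1,-8,0,0,0,0],[-1,-8,0,0,0,0],[0,0,0,0,0,0]])

```text
time: 17.7
tool_pos: [0.4794, 0.2806, 0.1542]
ee_rot: [-3.138, 0.002, 3.017]
wrist_force: [0.9, 2.1, 0.8]
width: 0.0003
finger_force: 0.7
```

Request:
send_rows(rows=[[-1,-7,0,0,0,0],[-1,-7,0,0,0,0],[-0.5,-5,0,0,0,0],[0,0,0,0,0,0]])

```text
time: 18.03
tool_pos: [0.4769, 0.2627, 0.1537]
ee_rot: [-3.138, 0.002, 3.018]
wrist_force: [1.3, 2.3, 1.9]
width: 0.0003
finger_force: 1.5
```

Request:
send_rows(rows=[[-0.7,-5,-2,0,0,0],[-0.7,-5,-2,0,0,0],[-0.5,-4,0,0,0,0],[0,0,0,0,0,0]])

```text
time: 18.37
tool_pos: [0.4735, 0.2469, 0.1472]
ee_rot: [-3.133, -0.003, 3.017]
wrist_force: [-0.4, -0.3, 0.3]
width: 0.0008
finger_force: 0.0
```

Request:
send_rows(rows=[[-0.5,-4,0,0,0,0],[-0.5,-4,0,0,0,0],[0,0,0,0,0,0],[0,0,0,0,0,0]])

```text
time: 18.7
tool_pos: [0.4734, 0.2403, 0.1485]
ee_rot: [-3.136, -0.001, 3.018]
wrist_force: [0.3, 0.2, 0.6]
width: 0.0005
finger_force: 0.0
```

Contact was lost, so the lever has jumped. I'm backing off and verifying.

Request:
send_rows(rows=[[2,20,5,0,0,0],[2,20,20,0,0,0],[0,10,40,0,0,0],[-10,0,40,0,0,0],[-30,20,20,0,0,0],[-30,20,0,0,0,0],[-30,0,0,0,0,0],[-10,0,0,0,0,0]])

```text
time: 19.37
tool_pos: [0.3647, 0.3318, 0.2751]
ee_rot: [-3.138, -0.0, 3.022]
wrist_force: [1.0, 0.4, 0.8]
width: 0.0002
finger_force: 0.0
```

```bash
python3 - <<'E'
from h import *
st()
a,m=snap('side','pics/s9.png');b,mt=snap('top','pics/t9.png')
for n,im,mm in (('side',a,m),('top',b,mt)):
  for th in (-.67,0,.67):
    vals=[]
    for r in (.088,.1,.113):
        X=[.474+.124*r*np.sin(th),.259+.992*r*np.sin(th),.04+r*np.cos(th)]
        u,v=proj(mm,X);vals.append(int(im[int(round(v)),int(round(u))].mean()))
    print(n,th,vals)
E
```

```text
{'time': 19.367, 'tool_pos': [0.365, 0.332, 0.275], 'ee_rot': [-3.138, -0.0, 3.022], 'joint_positions': [0.625, -0.043, 1.416, -0.002, 1.771, -0.827], 'wrist_force': [1.041, 0.405, 0.825], 'width': 0.0, 'finger_force': 0.0}
side -0.67 [30, 29, 38]
side 0 [139, 138, 135]
side 0.67 [137, 136, 137]
top -0.67 [39, 44, 54]
top 0 [129, 137, 126]
top 0.67 [130, 105, 150]
```

The black grip now shows at -0.67 in both views, so I'm handing the job in.

```bash
python3 -c "
from bench import ticket
print(ticket.close_job())"
```

```text
the job is handed in; nothing more can be done
None
```

The job is handed in at 19.4 s of the 64 s allowed; the system gave no verdict. The lever stood at centre off for about 15 s while the wide module was hooked, snapped in and pushed against the row, then it was thrown to the other side (seen at -0.67 in both camera views), and I never touched the spare.

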